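# Load the furnace tray in reverse order

### The job

Move the four lidded crucibles from the coloured tiles of the cooling rack into the compartments of the metal furnace tray, one in each, in the reverse order: the crucible nearest the orange grip of the cooling rack goes into the compartment farthest from the tray's orange grip, the second nearest into the second farthest, and so on. Keep the crucibles upright on the way and leave each standing flat on its compartment's floor, about in the middle, let go and at rest.

Things in the scene. Friction and masses are not known exactly. Their poses are not given: they have to be found in the camera images.
- red_center (a point): Centre of the crucible with the red lid: an upright, closed, white porcelain pot, about 80 g, 64 mm tall over all. Straight round sides 36 mm in diameter from 10 to 50 mm above its underside (grip it there), foot narrowed to 28 mm, then a flat coloured lid 38 mm in diameter (fixed on) with a small knob 12 to 16 mm wide from 56 to 64 mm. This point is on the axis, 32 mm above the underside; z is up when upright, the yaw means nothing.
- yellow_center (a point): Centre of the crucible with the yellow lid: an upright, closed, white porcelain pot, about 80 g, 64 mm tall over all. Straight round sides 36 mm in diameter from 10 to 50 mm above its underside (grip it there), foot narrowed to 28 mm, then a flat coloured lid 38 mm in diameter (fixed on) with a small knob 12 to 16 mm wide from 56 to 64 mm. This point is on the axis, 32 mm above the underside; z is up when upright, the yaw means nothing.
- blue_center (a point): Centre of the crucible with the blue lid: an upright, closed, white porcelain pot, about 80 g, 64 mm tall over all. Straight round sides 36 mm in diameter from 10 to 50 mm above its underside (grip it there), foot narrowed to 28 mm, then a flat coloured lid 38 mm in diameter (fixed on) with a small knob 12 to 16 mm wide from 56 to 64 mm. This point is on the axis, 32 mm above the underside; z is up when upright, the yaw means nothing.
- green_center (a point): Centre of the crucible with the green lid: an upright, closed, white porcelain pot, about 80 g, 64 mm tall over all. Straight round sides 36 mm in diameter from 10 to 50 mm above its underside (grip it there), foot narrowed to 28 mm, then a flat coloured lid 38 mm in diameter (fixed on) with a small knob 12 to 16 mm wide from 56 to 64 mm. This point is on the axis, 32 mm above the underside; z is up when upright, the yaw means nothing.
- red_tile: Red tile, fixed on the cooling rack: 54 x 58 mm, 5 mm thick, its top 17 mm above the table. The red-lidded crucible stands on it at the start, and the tile stays behind to show where that crucible stood. Origin: centre of its underside.
- yellow_tile: Yellow tile, fixed on the cooling rack: 54 x 58 mm, 5 mm thick, its top 17 mm above the table. The yellow-lidded crucible stands on it at the start, and the tile stays behind to show where that crucible stood. Origin: centre of its underside.
- blue_tile: Blue tile, fixed on the cooling rack: 54 x 58 mm, 5 mm thick, its top 17 mm above the table. The blue-lidded crucible stands on it at the start, and the tile stays behind to show where that crucible stood. Origin: centre of its underside.
- green_tile: Green tile, fixed on the cooling rack: 54 x 58 mm, 5 mm thick, its top 17 mm above the table. The green-lidded crucible stands on it at the start, and the tile stays behind to show where that crucible stood. Origin: centre of its underside.
- cooling_rack: Cooling rack, a cream fibre board on a steel pan, fixed to the table, 268 x 66 mm, top 12 mm above the table, with a row of four coloured tiles on it, 64 mm apart. Origin: centre of its underside, on the table; the row runs along its x, and the tile centres lie at x = -96, -32, 32 and 96 mm, y = 0; z is up. An orange grip (34 x 50 mm, 14 mm high) marks the -x end.
- furnace_tray: Furnace tray of bare pale-grey metal, fixed to the table, 260 x 66 mm, with a row of four open compartments about 60 mm along the row by 58 mm across, floor 4 mm and rims and dividing walls 10 mm above the table (walls 4 mm thick). Origin: centre of its underside, on the table; the row runs along its x, and the compartment centres lie at x = -96, -32, 32 and 96 mm, y = 0; z is up. An orange grip (34 x 50 mm, 14 mm high) marks the -x end.
There are look-alikes about, which are no part of the job. Leave any black or brown look-alike of the part that bears red_center alone.

How it is judged:
By the outcome, as a careful person would: the job done as asked, in the order asked, and still so for the second after the job is handed in, with the robot touching nothing.
It also fails if it takes over 104 s, if anything falls off the work surface, if the arm or the gripper's body presses on something with over 40 N, if the wrist force passes 120 N, or if a joint passes its speed limit or range.

### The arm

A 7-joint arm with a two-finger parallel gripper is mounted at the origin on the work surface. World frame = base frame: x ahead of the robot, y to its left, z up, the work surface at z = 0. Lengths are in m, angles in rad, forces in N, time in s.
With the tool pointing down it reaches from about 0.4 to 0.9 m from the base axis. Payload 5.5 kg.
Tool frame: the origin (TCP) lies midway between the tips of the shut fingers; the grasp point (between the pads) lies 19 mm behind it; z points along the fingers, y is the direction in which the jaws open and shut (so a half turn about z gives the same grasp; the last joint's range is limited). The gripper opens to 85 mm and grips with 20 to 120 N. Pads are 22 mm wide; open, the fingers measure 114 mm over their backs; the gripper's body (76 mm by 85 mm) begins 54 mm behind the grasp point. The pads swing forward as they close: fully open they stand 13 mm farther back than shut.
Start: joints at [-1.004, 0.501, -0.427, 1.55, 0.221, 1.138, -0.21], TCP at [0.194, 0.62, 0.231] pointing down, gripper open.
Joint ranges: [-2.88, 2.88], [-0.31, 2.03], [-1.54, 1.56], [0.2, 2.42], [-1.41, 4.55], [0.19, 2.02], [-2.57, 2.57]. Speed limits (rad/s): [2.57, 2.57, 3.14, 3.14, 3.14, 3.14, 3.14].

### API

Orientations are given as a unit quaternion [w, x, y, z].
In Python, from bench import status, eyes, ticket gives the robot as it stands.
- The arm moves only by the tool servo_tool, never from a script. Its argument "commands" is a list of rows, each an object with "travel": the shift along the tool's x, y, z in m, a list of three; "rotation": the turn, a rotation vector about the tool's x, y, z in degrees, a list of three; "grip": the opening in per cent of the stroke, from 0 (shut) to 100 (fully open). A call has 1 to 12 rows; each row is the pose to reach, as a shift and turn from the pose commanded when the call began, along the tool's axes at that moment; what a row does not reach only later rows make up. A row lasts 1/10 s, in which the tool goes at most 50 mm and 8.59 degrees, less where a joint would pass 70% of its speed; a pose out of reach is approached as far as the arm can. A call with a gripper value outside its range is refused whole. The fingers move at their own pace and stop on an object; "force" is the grip in N (left out, the last holds). Time passes only in rows, so rows that repeat a pose let the fingers close. It gives the time, the measured TCP pose, the force and the opening at its end, in the units of the state.
- status.observe(): the state, without advancing time (a new reading comes with each control period).
- eyes.grab_frame(name): name is "side" or "top"; returns a dict with "color" (384x512x3 uint8, red, green, blue), "mtx" (3x3 intrinsics, pixels), "dist_coeffs" ([k1, k2, p1, p2, k3] as OpenCV has them; the pictures are not rectified), "pose" (4x4, takes a point from camera to world coordinates). Camera axes: x right, y up, looking along -z (the intrinsics and any distortion apply to the point x, -y, -z); pixel columns grow to the right and rows downward; lengths in m; the calibration is good to about 2 mm. A picture is of the moment at which its call begins. There is no depth.
- ticket.hand_in(): hands the job in, once; it reports no verdict.
The state is a dict: "t": time; "q": joint angles; "qd": joint speeds; "joint_efforts": joint torques, N m; "eef_pos": TCP position; "ee_rot": TCP orientation; "wrist_force": force on the tool from outside, world axes, zero at the start; "wrist_torque": the same for the moment, N m; "finger_gap": finger opening in m.
Only numpy, scipy, OpenCV 4.12 (cv2) and the standard library are available. Lean on these libraries where they do the work, as an engineer would, in place of code of your own. Each camera call takes 0.05 s, during which the arm holds its last target.

## Working session

There is one attempt and no reset: what is moved stays moved. The work goes in short steps, Python scripts to look and compute and a tool call to move; the robot and the scene stay as the last step left them, time stands still between calls to the robot, and variables do not carry over. Pictures are saved under pics/ and viewed, and the job is handed in when it is done.

Besides the shell and the picture viewer there is one more tool, called after "Request:" as name(argument=value, ...) on one line, values as JSON. servo_tool: Moves the arm, as the interface text tells. Its arguments: {"type":"object","properties":{"commands":{"type":"array"},"force":{"type":"number"}},"required":["commands"]}

```bash
mkdir -p pics; ls; python3 - <<'E'
from bench import status, eyes
import cv2,numpy as np
s=status.observe();print(s)
for n in("side","top"):
    f=eyes.grab_frame(n);cv2.imwrite(f"pics/{n}0.png",f["color"][:,:,::-1]);print(n,f["mtx"],f["dist_coeffs"],np.round(f["pose"],3))
E
```

```text
pics
{'t': 0.0, 'q': array([-1.003787  ,  0.5018826 , -0.42676431,  1.55142505,  0.22083392,
        1.13829781, -0.2102468 ]), 'qd': array([-7.36485450e-04, -2.87707428e-05,  1.79564163e-03, -9.04502150e-04,
        2.07502689e-03, -6.47004894e-04, -4.49015841e-04]), 'joint_efforts': array([ 8.88409759e-04, -5.69511259e+01, -5.81598982e+00, -2.80940115e+01,
        1.05173056e-02,  1.19233376e-02,  1.22623298e-06]), 'eef_pos': array([0.19431649, 0.6195614 , 0.23024557]), 'ee_rot': array([-1.65363309e-04,  1.51274730e-01,  9.88491277e-01, -9.61663787e-04]), 'wrist_force': array([-0.02214213,  0.37048787, -0.1411302 ]), 'wrist_torque': array([-0.01902226, -0.02268629,  0.02554029]), 'finger_gap': 0.08586880548749498}
side [[353.17328675   0.         253.95007028]
 [  0.         353.17328675 198.76573723]
 [  0.           0.           1.        ]] [-0.07627056  0.          0.          0.          0.        ] [[ 0.788  0.452 -0.418  0.275]
 [-0.616  0.579 -0.535 -0.378]
 [-0.     0.679  0.734  0.62 ]
 [ 0.     0.     0.     1.   ]]
top [[357.50326851   0.         255.06198579]
 [  0.         357.50326851 196.79418011]
 [  0.           0.           1.        ]] [0.01966373 0.         0.         0.         0.        ] [[ 0.022  0.995 -0.097  0.507]
 [-1.     0.023  0.009  0.039]
 [ 0.011  0.097  0.995  0.787]
 [ 0.     0.     0.     1.   ]]
```

View pics/side0.png

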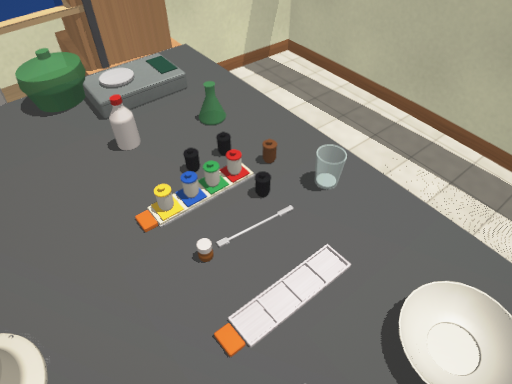

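View pics/top0.png

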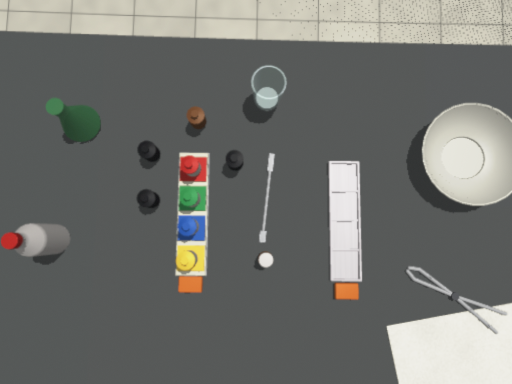

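The top view shows the rack at columns 180–208, with its grip at (190,285). From the grip the order is yellow, blue, green, red. The tray is at columns 330–360, with its grip at (347,291). I'll zoom in to measure.

```bash
cat > h.py <<'E'
import cv2,numpy as np
def ray(f,uv):
    p=cv2.undistortPoints(np.array(uv,float).reshape(-1,1,2),f["mtx"],np.array(f["dist_coeffs"],float)).reshape(-1,2)
    d=np.c_[p[:,0],-p[:,1],-np.ones(len(p))]@f["pose"][:3,:3].T
    return f["pose"][:3,3],d
def onplane(f,uv,z):
    o,d=ray(f,uv); return o+d*((z-o[2])/d[:,2])[:,None]
def tri(fa,a,fb,b):
    o1,d1=ray(fa,a);o2,d2=ray(fb,b);d1=d1[0]/np.linalg.norm(d1);d2=d2[0]/np.linalg.norm(d2)
    s=np.linalg.lstsq(np.c_[d1,-d2],o2-o1,rcond=None)[0]
    p,q=o1+s[0]*d1,o2+s[1]*d2
    return (p+q)/2,np.linalg.norm(p-q)
def proj(f,P):
    R=f["pose"][:3,:3];c=(np.atleast_2d(P)-f["pose"][:3,3])@R
    c=c*[1,-1,-1]
    return cv2.projectPoints(c,np.zeros(3),np.zeros(3),f["mtx"],np.array(f["dist_coeffs"],float))[0].reshape(-1,2)
E
python3 - <<'E'
import cv2
t=cv2.imread("pics/top0.png");s=cv2.imread("pics/side0.png")
cv2.imwrite("pics/c1.png",cv2.resize(t[145:305,165:225],None,fx=3.7,fy=3.7,interpolation=2))
cv2.imwrite("pics/c2.png",cv2.resize(t[150:310,310:380],None,fx=3.7,fy=3.7,interpolation=2))
cv2.imwrite("pics/c3.png",cv2.resize(s[140:240,130:260],None,fx=5.5,fy=5.5,interpolation=2))
E
```

```text
(no output)
```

View pics/c1.png

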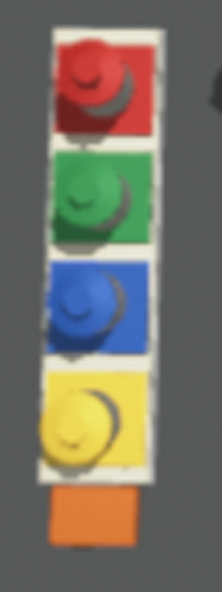

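View pics/c2.png

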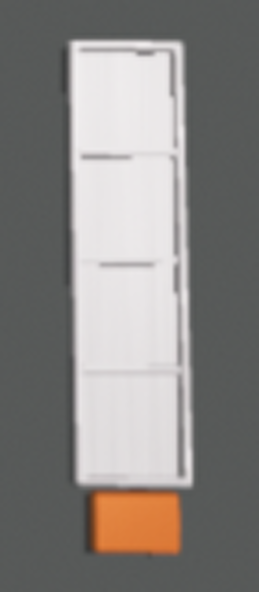

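View pics/c3.png

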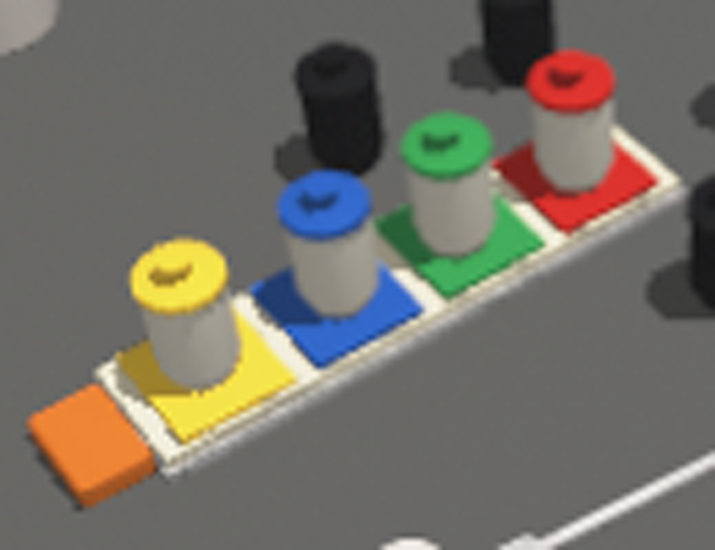

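```bash
cat > m.py <<'E'
from bench import eyes
from h import *
S=eyes.grab_frame("side");T=eyes.grab_frame("top")
rng={"red":[(0,8),(172,180)],"yellow":[(22,32)],"blue":[(104,120)],"green":[(55,80)]}
img=cv2.cvtColor(S["color"],cv2.COLOR_RGB2HSV)
roi=np.zeros(img.shape[:2],np.uint8);roi[140:240,130:260]=1
def mask(img,c): 
    m=np.zeros(img.shape[:2],np.uint8)
    for a,b in rng[c]: m|=cv2.inRange(img,(a,110,60),(b,255,255))
    return m
L={}
for c in rng:
    n,l,st,ce=cv2.connectedComponentsWithStats(mask(img,c)*roi)
    ok=[i for i in range(1,n) if st[i,4]>40]
    k=min(ok,key=lambda i:ce[i,1])
    ct=max(cv2.findContours((l==k).astype(np.uint8),0,cv2.CHAIN_APPROX_NONE)[0],key=len)
    (u,v),ax,an=cv2.fitEllipse(cv2.convexHull(ct))
    P=onplane(S,[(u,v)],0.0705)[0];L[c]=P
    print(c,"side px",np.round((u,v),1),[(st[i,4],np.round(ce[i],1).tolist()) for i in ok],"ellipse",np.round(ax,1),"P",np.round(P,4),"-> top px",proj(T,P).round(1))
# rectangles in top
def corners(m,name,z):
    ct=max(cv2.findContours(m,0,cv2.CHAIN_APPROX_NONE)[0],key=cv2.contourArea)
    h=cv2.undistortPoints(ct.astype(float),T["mtx"],np.array(T["dist_coeffs"]))
    W=onplane(T,ct.reshape(-1,2),z)
    r=cv2.minAreaRect((W[:,:2]*1000).astype(np.float32))
    print(name,"c",np.round(r[0],1),"size",np.round(r[1],1),"ang",round(r[2],2))
t=cv2.cvtColor(T["color"],cv2.COLOR_RGB2HSV)
m=np.zeros(t.shape[:2],np.uint8)
w=cv2.inRange(t,(0,0,150),(180,70,255))
a=m.copy();a[150:283,322:370]=w[150:283,322:370];a=cv2.morphologyEx(a,cv2.MORPH_CLOSE,np.ones((5,5)));corners(a,"tray",0.010)
b=m.copy();x=cv2.inRange(t,(0,0,120),(180,255,255));b[148:276,172:215]=x[148:276,172:215];b=cv2.morphologyEx(b,cv2.MORPH_CLOSE,np.ones((5,5)));corners(b,"rack",0.012)
o=cv2.inRange(t,(6,150,100),(18,255,255))
for n,sl in(("grip rack",(slice(270,300),slice(170,215))),("grip tray",(slice(275,305),slice(325,370)))):
    g=m.copy();g[sl]=o[sl];corners(g,n,0.014)
E
python3 m.py
```

```text
red side px [233.2 154.4] [(np.int32(154), [233.2, 154.4]), (np.int32(202), [234.1, 173.8])] ellipse [11.3 16.3] P [0.638  0.1675 0.0705] -> top px [[189.1 165.2]]
yellow side px [162.1 189.8] [(np.int32(195), [162.2, 189.8]), (np.int32(284), [167.5, 209.6])] ellipse [13.5 17.8] P [0.4464 0.1669 0.0705] -> top px [[185.6 261.1]]
blue side px [188.5 176.7] [(np.int32(169), [188.5, 176.7]), (np.int32(231), [190.3, 197.2])] ellipse [12.5 16.7] P [0.5133 0.1669 0.0705] -> top px [[186.9 227. ]]
green side px [210.7 166. ] [(np.int32(144), [210.6, 166.0]), (np.int32(184), [213.8, 185.4])] ellipse [11.1 15.6] P [0.5724 0.1659 0.0705] -> top px [[188.6 197.5]]
tray c [ 536.8 -163.8] size [260.4  67.8] ang 0.86
rack c [545.5 167. ] size [266.6  67.9] ang 0.63
grip rack c [393.5 165.6] size [48.4 32.8] ang 88.09
grip tray c [ 387.5 -165.8] size [31.1 49.3] ang 1.3
```

```bash
python3 - <<'E'
from bench import eyes,status
from h import *
S=eyes.grab_frame("side");T=eyes.grab_frame("top")
print(onplane(T,[(149,150),(148,198),(235,159),(196,115),(266,260)],.058).round(3))
for d,n in((96,'far'),(32,''),(-32,''),(-96,'near')):
    a=np.radians(.82);p=[.5368+d/1000*np.cos(a),-.1638+d/1000*np.sin(a),.004];print(np.round(p,4),proj(S,p).round(1),proj(T,p).round(1))
E
python3 - <<'E'
import cv2
s=cv2.imread("pics/side0.png")
cv2.imwrite("pics/c4.png",cv2.resize(s[235:355,210:355],None,fx=5,fy=5,interpolation=2))
E
```

```text
[[0.67  0.254 0.058]
 [0.571 0.251 0.058]
 [0.656 0.076 0.058]
 [0.747 0.16  0.058]
 [0.451 0.008 0.058]]
[ 0.6328 -0.1624  0.004 ] [[327.  263.3]] [[343.3 176.6]]
[ 0.5688 -0.1633  0.004 ] [[304.6 280.9]] [[343.8 205.4]]
[ 0.5048 -0.1643  0.004 ] [[280.2 299.7]] [[344.3 234.7]]
[ 0.4408 -0.1652  0.004 ] [[253.8 320.1]] [[344.8 264.5]]
```

View pics/c4.png

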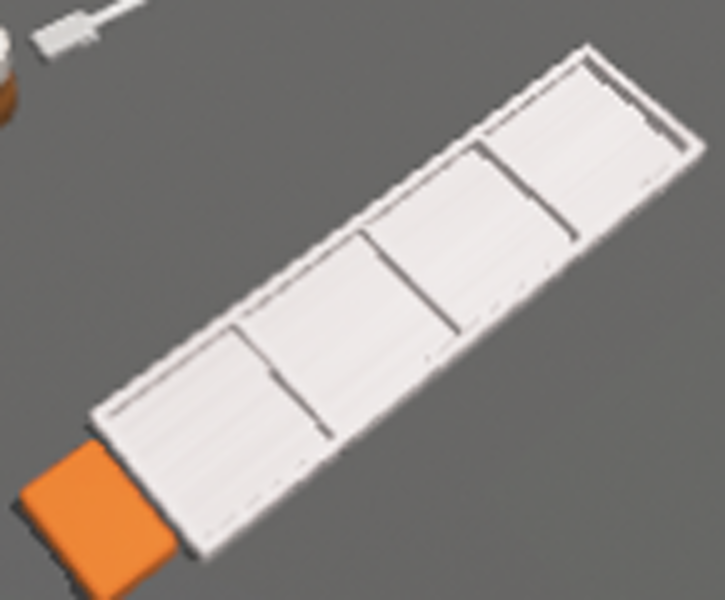

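Request:
servo_tool(commands=[{"travel":[-0.02,-0.02,0.0],"rotation":[0,0,-2],"grip":65},{"travel":[-0.05,-0.048,0.006],"rotation":[0,0,-4],"grip":65},{"travel":[-0.085,-0.08,0.012],"rotation":[0,0,-6],"grip":65},{"travel":[-0.12,-0.114,0.018],"rotation":[0,0,-8],"grip":65},{"travel":[-0.155,-0.147,0.024],"rotation":[0,0,-10],"grip":65},{"travel":[-0.19,-0.18,0.03],"rotation":[0,0,-12],"grip":65},{"travel":[-0.225,-0.213,0.036],"rotation":[0,0,-14],"grip":65},{"travel":[-0.26,-0.246,0.04],"rotation":[0,0,-16],"grip":65},{"travel":[-0.295,-0.28,0.045],"rotation":[0,0,-17.4],"grip":65},{"travel":[-0.33,-0.313,0.05],"rotation":[0,0,-17.4],"grip":65},{"travel":[-0.36,-0.341,0.05],"rotation":[0,0,-17.4],"grip":65},{"travel":[-0.376,-0.3565,0.05],"rotation":[0,0,-17.4],"grip":65}])

```text
t: 1.5
eef_pos: [0.4482, 0.1636, 0.1813]
ee_rot: [0.0, 0.002, 1.0, -0.001]
wrist_force: [-0.4, 0.0, 0.9]
finger_gap: 0.0558
```

The tray's compartment centres agree in both views: the far one, predicted at crop (585,141), appears at about (583,143). The black pots are more than 70 mm from the row, so a 56 mm opening clears them. I'll descend on yellow.

Request:
servo_tool(commands=[{"travel":[0,0,0.02],"rotation":[0,0,0],"grip":65},{"travel":[0,0,0.05],"rotation":[0,0,0],"grip":65},{"travel":[0,0,0.07],"rotation":[0,0,0],"grip":65},{"travel":[0,0,0.07],"rotation":[0,0,0],"grip":65},{"travel":[0,0,0.07],"rotation":[0,0,0],"grip":65}])

```text
t: 2.0
eef_pos: [0.4465, 0.1678, 0.1115]
ee_rot: [-0.0, -0.0, 1.0, 0.0]
wrist_force: [0.2, 0.1, 0.0]
finger_gap: 0.0555
```

```bash
python3 - <<'E'
from bench import eyes,status
import cv2
s=status.observe();print(s["t"],s["eef_pos"],s["ee_rot"],s["finger_gap"])
cv2.imwrite("pics/s1.png",eyes.grab_frame("side")["color"][:,:,::-1])
E
```

```text
2.0 [0.44654586 0.16778259 0.11152248] [-2.56163336e-04 -6.96425385e-05  9.99999964e-01  2.47222726e-05] 0.05551287016638512
```

View pics/s1.png

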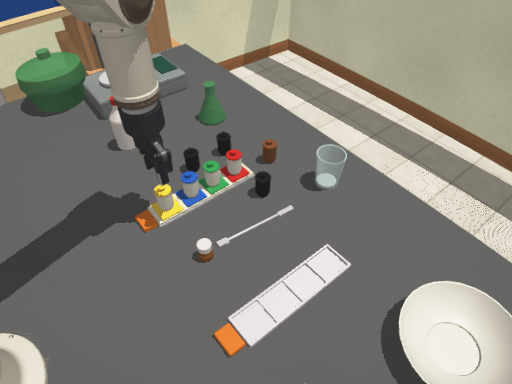

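The open fingers are above the yellow pot at about (163,185) and straddle it. I'll descend and grip.

Request:
servo_tool(commands=[{"travel":[0,-0.001,0.015],"rotation":[0,0,0],"grip":65},{"travel":[0,-0.001,0.035],"rotation":[0,0,0],"grip":65},{"travel":[0,-0.001,0.055],"rotation":[0,0,0],"grip":65},{"travel":[0,-0.001,0.075],"rotation":[0,0,0],"grip":65},{"travel":[0,-0.001,0.084],"rotation":[0,0,0],"grip":65},{"travel":[0,-0.001,0.084],"rotation":[0,0,0],"grip":65},{"travel":[0,-0.001,0.084],"rotation":[0,0,0],"grip":30},{"travel":[0,-0.001,0.084],"rotation":[0,0,0],"grip":30},{"travel":[0,-0.001,0.084],"rotation":[0,0,0],"grip":30},{"travel":[0,-0.001,0.084],"rotation":[0,0,0],"grip":30}], force=35)

```text
t: 3.05
eef_pos: [0.4476, 0.1671, 0.0285]
ee_rot: [0.001, 0.0, 1.0, 0.0]
wrist_force: [-0.6, 1.1, 7.0]
finger_gap: 0.0349
```

Request:
servo_tool(commands=[{"travel":[0,0,0],"rotation":[0,0,0],"grip":20},{"travel":[0,0,-0.01],"rotation":[0,0,0],"grip":20},{"travel":[0,0,-0.025],"rotation":[0,0,0],"grip":20},{"travel":[0,0,-0.045],"rotation":[0,0,0],"grip":20},{"travel":[0,0,-0.07],"rotation":[0,0,0],"grip":20},{"travel":[0,0,-0.095],"rotation":[0,0,0],"grip":20},{"travel":[0,0,-0.115],"rotation":[0,0,0],"grip":20},{"travel":[0,0,-0.125],"rotation":[0,0,0],"grip":20},{"travel":[0,0,-0.125],"rotation":[0,0,0],"grip":20}])

```text
t: 3.95
eef_pos: [0.4475, 0.1669, 0.1539]
ee_rot: [0.002, 0.0, 1.0, 0.0]
wrist_force: [0.8, 1.0, -1.8]
finger_gap: 0.0349
```

```bash
python3 - <<'E'
from bench import eyes,status
import cv2
s=status.observe();print(s["t"],s["eef_pos"],s["wrist_force"],s["finger_gap"])
cv2.imwrite("pics/s2.png",eyes.grab_frame("side")["color"][:,:,::-1])
E
```

```text
3.95 [0.44753373 0.166851   0.1539002 ] [ 0.8149833   1.02265146 -1.79185652] 0.0349086044384407
```

View pics/s2.png

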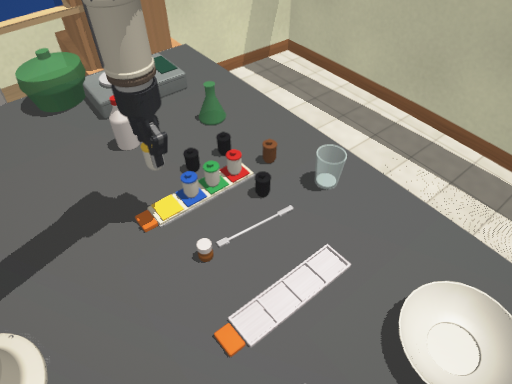

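The yellow pot is held upright at (152,155). Next, the carry to the far compartment.

Request:
servo_tool(commands=[{"travel":[-0.006,-0.01,0],"rotation":[0,0,0],"grip":20},{"travel":[-0.018,-0.032,0],"rotation":[0,0,0],"grip":20},{"travel":[-0.036,-0.064,0],"rotation":[0,0,0],"grip":20},{"travel":[-0.056,-0.1,0],"rotation":[0,0,0],"grip":20},{"travel":[-0.077,-0.137,0],"rotation":[0,0,0],"grip":20},{"travel":[-0.098,-0.174,0],"rotation":[0,0,0],"grip":20},{"travel":[-0.119,-0.211,0],"rotation":[0,0,0],"grip":20},{"travel":[-0.14,-0.248,0],"rotation":[0,0,0],"grip":20},{"travel":[-0.159,-0.282,0],"rotation":[0,0,0],"grip":20},{"travel":[-0.174,-0.309,0],"rotation":[0,0,0],"grip":20},{"travel":[-0.183,-0.325,0],"rotation":[0,0,0],"grip":20},{"travel":[-0.186,-0.33,0],"rotation":[0,0,0],"grip":20}])

```text
t: 5.2
eef_pos: [0.6317, -0.1677, 0.15]
ee_rot: [-0.001, 0.002, 1.0, -0.001]
wrist_force: [-0.1, -0.9, -0.6]
finger_gap: 0.0352
```

Request:
servo_tool(commands=[{"travel":[0,0,0.01],"rotation":[0,0,0],"grip":20},{"travel":[0,0,0.03],"rotation":[0,0,0],"grip":20},{"travel":[0,0,0.055],"rotation":[0,0,0],"grip":20},{"travel":[0,0,0.08],"rotation":[0,0,0],"grip":20},{"travel":[0,0,0.1],"rotation":[0,0,0],"grip":20},{"travel":[0,0,0.11],"rotation":[0,0,0],"grip":20},{"travel":[0,0,0.11],"rotation":[0,0,0],"grip":20},{"travel":[0,0,0.11],"rotation":[0,0,0],"grip":20}])

```text
t: 6.0
eef_pos: [0.6327, -0.1627, 0.0425]
ee_rot: [0.0, -0.0, 1.0, 0.0]
wrist_force: [0.5, -0.9, 0.4]
finger_gap: 0.0351
```

```bash
python3 - <<'E'
from bench import eyes,status
import cv2
s=status.observe();print(s["t"],s["eef_pos"],s["ee_rot"],s["wrist_force"],s["finger_gap"])
cv2.imwrite("pics/s3.png",cv2.resize(eyes.grab_frame("side")["color"][180:360,200:400,::-1],None,fx=3.3,fy=3.3))
cv2.imwrite("pics/t3.png",cv2.resize(eyes.grab_frame("top")["color"][130:310,250:450,::-1],None,fx=3.3,fy=3.3))
E
```

```text
6.0 [ 0.63267868 -0.1626504   0.04254081] [ 5.35829928e-05 -4.33031304e-04  9.99999892e-01  1.58447958e-04] [ 0.49742115 -0.91931061  0.43986365] 0.03513531315964621
```

View pics/s3.png

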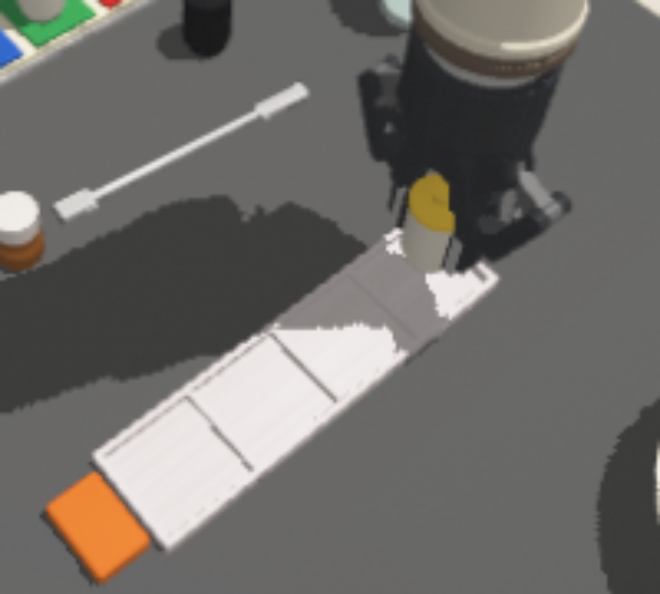

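The yellow pot is upright above the far compartment, with its foot at crop (425,265). I'll lower it and release.

Request:
servo_tool(commands=[{"travel":[0,0,0.008],"rotation":[0,0,0],"grip":20},{"travel":[0,0,0.016],"rotation":[0,0,0],"grip":20},{"travel":[0,0,0.022],"rotation":[0,0,0],"grip":20},{"travel":[0,0,0.0255],"rotation":[0,0,0],"grip":20},{"travel":[0,0,0.0265],"rotation":[0,0,0],"grip":20},{"travel":[0,0,0.0265],"rotation":[0,0,0],"grip":20}])

```text
t: 6.7
eef_pos: [0.6323, -0.1634, 0.0156]
ee_rot: [-0.0, 0.0, 1.0, 0.0]
wrist_force: [-1.4, 0.2, 0.6]
finger_gap: 0.0349
```

Request:
servo_tool(commands=[{"travel":[0,0,0],"rotation":[0,0,0],"grip":42},{"travel":[0,0,0],"rotation":[0,0,0],"grip":50},{"travel":[0,0,0],"rotation":[0,0,0],"grip":60},{"travel":[0,0,0],"rotation":[0,0,0],"grip":65},{"travel":[0,0,0],"rotation":[0,0,0],"grip":65},{"travel":[0,0,-0.015],"rotation":[0,0,0],"grip":65},{"travel":[0,0,-0.04],"rotation":[0,0,0],"grip":65},{"travel":[0,0,-0.075],"rotation":[0,0,0],"grip":65},{"travel":[0,0,-0.11],"rotation":[0,0,0],"grip":65},{"travel":[0,0,-0.125],"rotation":[0,0,0],"grip":65},{"travel":[0,0,-0.125],"rotation":[0,0,0],"grip":65}])

```text
t: 7.8
eef_pos: [0.6349, -0.164, 0.1448]
ee_rot: [0.003, 0.0, 1.0, -0.001]
wrist_force: [0.4, 0.8, 0.2]
finger_gap: 0.0556
```

```bash
cat > look.py <<'E'
import sys
from bench import eyes,status
import cv2
n=sys.argv[1]
s=status.observe();print(s["t"],s["eef_pos"].round(4),s["ee_rot"].round(4),s["wrist_force"].round(1),s["finger_gap"])
cv2.imwrite(f"pics/{n}.png",cv2.resize(eyes.grab_frame("side")["color"][130:360,130:400,::-1],None,fx=2.6,fy=2.6))
E
python3 look.py s4
```

```text
7.8 [ 0.6349 -0.164   0.1448] [ 3.2e-03  1.0e-04  1.0e+00 -8.0e-04] [0.4 0.8 0.2] 0.05557320555123244
```

View pics/s4.png

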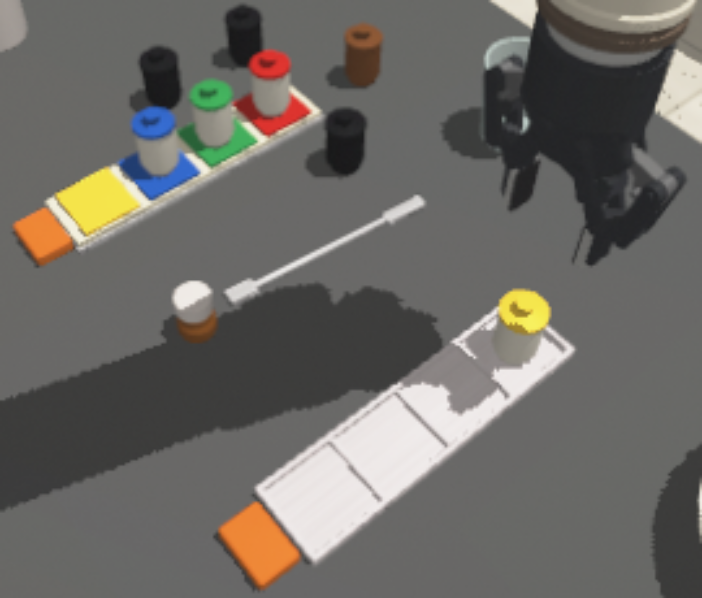

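Yellow stands flat and roughly central in the far compartment (crop (518,335)). Next is blue.

Request:
servo_tool(commands=[{"travel":[0.005,0.015,0],"rotation":[0,0,0],"grip":65},{"travel":[0.016,0.045,0],"rotation":[0,0,0],"grip":65},{"travel":[0.03,0.083,0],"rotation":[0,0,0],"grip":65},{"travel":[0.045,0.124,0],"rotation":[0,0,0],"grip":65},{"travel":[0.06,0.165,0],"rotation":[0,0,0],"grip":65},{"travel":[0.075,0.206,0],"rotation":[0,0,0],"grip":65},{"travel":[0.09,0.247,0],"rotation":[0,0,0],"grip":65},{"travel":[0.104,0.286,0],"rotation":[0,0,0],"grip":65},{"travel":[0.114,0.314,0],"rotation":[0,0,0],"grip":65},{"travel":[0.12,0.33,0],"rotation":[0,0,0],"grip":65},{"travel":[0.12,0.33,0.01],"rotation":[0,0,0],"grip":65},{"travel":[0.12,0.33,0.03],"rotation":[0,0,0],"grip":65}])

```text
t: 9.05
eef_pos: [0.5121, 0.1672, 0.11]
ee_rot: [0.0, -0.001, 1.0, 0.0]
wrist_force: [0.3, 0.8, -0.4]
finger_gap: 0.0555
```

Request:
servo_tool(commands=[{"travel":[0,0,0],"rotation":[0,0,0],"grip":65},{"travel":[0,0,0],"rotation":[0,0,0],"grip":65}])

```text
t: 9.25
eef_pos: [0.5114, 0.1653, 0.1094]
ee_rot: [-0.002, 0.001, 1.0, -0.001]
wrist_force: [-0.7, 1.2, 0.4]
finger_gap: 0.0555
```

```bash
python3 look.py s5
```

```text
9.25 [0.5114 0.1653 0.1094] [-1.6e-03  6.0e-04  1.0e+00 -7.0e-04] [-0.7  1.2  0.4] 0.05547466197109183
```

View pics/s5.png

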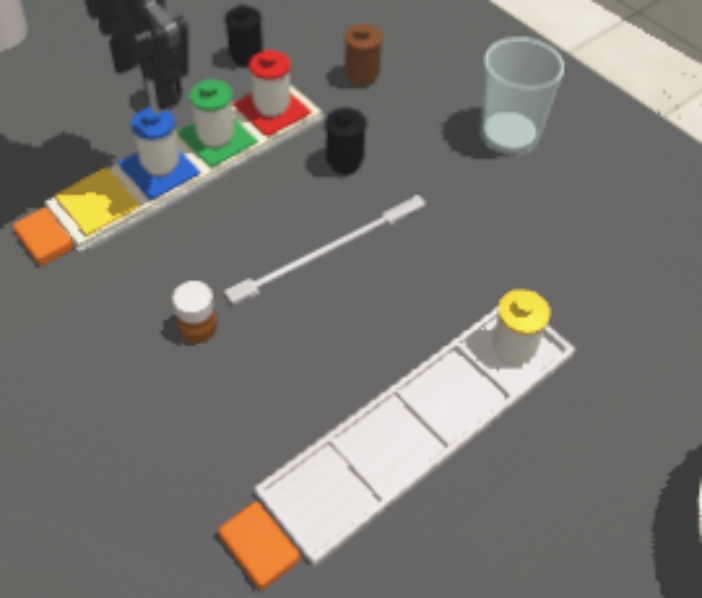

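Yellow is central. The gripper is above blue, so I'll descend, grip and lift.

Request:
servo_tool(commands=[{"travel":[-0.001,0,0.015],"rotation":[0,0,0],"grip":65},{"travel":[-0.001,0,0.035],"rotation":[0,0,0],"grip":65},{"travel":[-0.001,0,0.055],"rotation":[0,0,0],"grip":65},{"travel":[-0.001,0,0.075],"rotation":[0,0,0],"grip":65},{"travel":[-0.001,0,0.082],"rotation":[0,0,0],"grip":65},{"travel":[-0.001,0,0.082],"rotation":[0,0,0],"grip":65},{"travel":[-0.001,0,0.082],"rotation":[0,0,0],"grip":30},{"travel":[-0.001,0,0.082],"rotation":[0,0,0],"grip":20},{"travel":[-0.001,0,0.082],"rotation":[0,0,0],"grip":20},{"travel":[-0.001,0,0.082],"rotation":[0,0,0],"grip":20},{"travel":[-0.001,0,0.082],"rotation":[0,0,0],"grip":20}], force=35)

```text
t: 10.4
eef_pos: [0.5139, 0.1667, 0.0293]
ee_rot: [0.0, 0.0, 1.0, 0.0]
wrist_force: [0.2, 0.1, 1.8]
finger_gap: 0.0351
```

Request:
servo_tool(commands=[{"travel":[0,0,0],"rotation":[0,0,0],"grip":20},{"travel":[0,0,-0.01],"rotation":[0,0,0],"grip":20},{"travel":[0,0,-0.025],"rotation":[0,0,0],"grip":20},{"travel":[0,0,-0.045],"rotation":[0,0,0],"grip":20},{"travel":[0,0,-0.07],"rotation":[0,0,0],"grip":20},{"travel":[0,0,-0.095],"rotation":[0,0,0],"grip":20},{"travel":[0,0,-0.115],"rotation":[0,0,0],"grip":20},{"travel":[0,0,-0.125],"rotation":[0,0,0],"grip":20},{"travel":[0,0,-0.125],"rotation":[0,0,0],"grip":20},{"travel":[0,0,-0.125],"rotation":[0,0,0],"grip":20}])

```text
t: 11.4
eef_pos: [0.5132, 0.1664, 0.1536]
ee_rot: [-0.0, 0.0, 1.0, -0.0]
wrist_force: [-0.5, 0.1, -1.4]
finger_gap: 0.0354
```

```bash
python3 look.py s6
```

```text
11.4 [0.5132 0.1664 0.1536] [-2.e-04  1.e-04  1.e+00 -1.e-04] [-0.5  0.1 -1.4] 0.035370877811014174
```

View pics/s6.png

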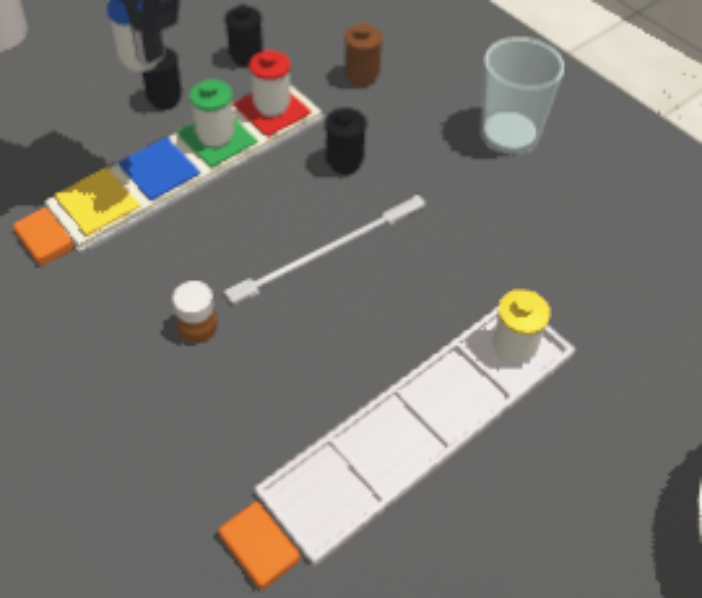

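Blue is held upright. I'll carry it to the second-farthest compartment.

Request:
servo_tool(commands=[{"travel":[-0.002,-0.01,0],"rotation":[0,0,0],"grip":20},{"travel":[-0.005,-0.032,0],"rotation":[0,0,0],"grip":20},{"travel":[-0.011,-0.064,0],"rotation":[0,0,0],"grip":20},{"travel":[-0.017,-0.1,0],"rotation":[0,0,0],"grip":20},{"travel":[-0.023,-0.137,0],"rotation":[0,0,0],"grip":20},{"travel":[-0.03,-0.174,0],"rotation":[0,0,0],"grip":20},{"travel":[-0.036,-0.211,0],"rotation":[0,0,0],"grip":20},{"travel":[-0.042,-0.248,0],"rotation":[0,0,0],"grip":20},{"travel":[-0.048,-0.282,0],"rotation":[0,0,0],"grip":20},{"travel":[-0.053,-0.309,0],"rotation":[0,0,0],"grip":20},{"travel":[-0.056,-0.325,0],"rotation":[0,0,0],"grip":20},{"travel":[-0.056,-0.33,0],"rotation":[0,0,0],"grip":20}])

```text
t: 12.65
eef_pos: [0.5688, -0.1661, 0.1528]
ee_rot: [-0.001, 0.002, 1.0, -0.0]
wrist_force: [0.8, -0.5, 0.3]
finger_gap: 0.0355
```

Request:
servo_tool(commands=[{"travel":[0,0,0.01],"rotation":[0,0,0],"grip":20},{"travel":[0,0,0.03],"rotation":[0,0,0],"grip":20},{"travel":[0,0,0.055],"rotation":[0,0,0],"grip":20},{"travel":[0,0,0.08],"rotation":[0,0,0],"grip":20},{"travel":[0,0,0.1],"rotation":[0,0,0],"grip":20},{"travel":[0,0,0.11],"rotation":[0,0,0],"grip":20},{"travel":[0,0,0.11],"rotation":[0,0,0],"grip":20},{"travel":[0,0,0.11],"rotation":[0,0,0],"grip":20}])

```text
t: 13.45
eef_pos: [0.5699, -0.1624, 0.0441]
ee_rot: [0.0, -0.001, 1.0, 0.0]
wrist_force: [-0.4, -0.3, -0.4]
finger_gap: 0.0352
```

```bash
python3 look.py s7
```

```text
13.45 [ 0.5699 -0.1624  0.0441] [ 1.e-04 -6.e-04  1.e+00  2.e-04] [-0.4 -0.3 -0.4] 0.03521537659017324
```

View pics/s7.png

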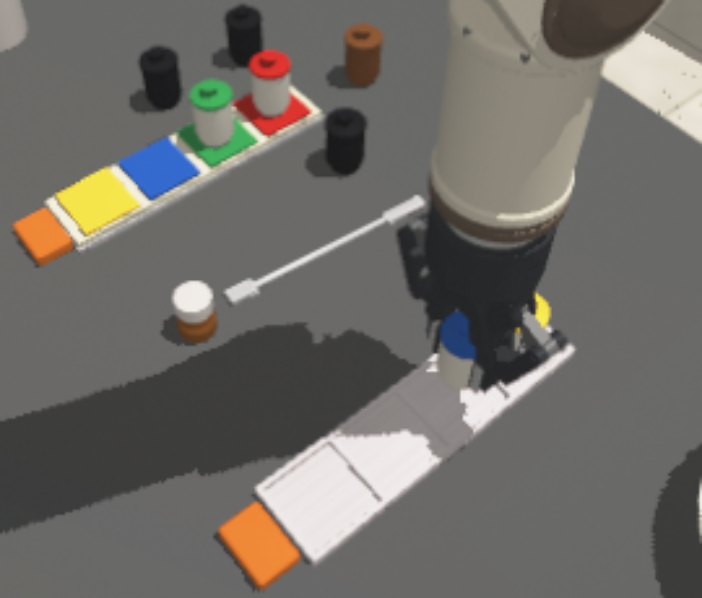

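Blue is upright above the second-farthest compartment. I'll lower and release it, then return to hover over green.

Request:
servo_tool(commands=[{"travel":[0,0,0.008],"rotation":[0,0,0],"grip":20},{"travel":[0,0,0.016],"rotation":[0,0,0],"grip":20},{"travel":[0,0,0.022],"rotation":[0,0,0],"grip":20},{"travel":[0,0,0.0255],"rotation":[0,0,0],"grip":20},{"travel":[0,0,0.027],"rotation":[0,0,0],"grip":20},{"travel":[0,0,0.027],"rotation":[0,0,0],"grip":20}])

```text
t: 14.1
eef_pos: [0.5694, -0.1634, 0.0166]
ee_rot: [-0.0, 0.0, 1.0, 0.0]
wrist_force: [0.3, 0.8, -1.0]
finger_gap: 0.035
```

Request:
servo_tool(commands=[{"travel":[0,0,0],"rotation":[0,0,0],"grip":42},{"travel":[0,0,0],"rotation":[0,0,0],"grip":50},{"travel":[0,0,0],"rotation":[0,0,0],"grip":60},{"travel":[0,0,0],"rotation":[0,0,0],"grip":65},{"travel":[0,0,0],"rotation":[0,0,0],"grip":65},{"travel":[0,0,-0.015],"rotation":[0,0,0],"grip":65},{"travel":[0,0,-0.04],"rotation":[0,0,0],"grip":65},{"travel":[0,0,-0.075],"rotation":[0,0,0],"grip":65},{"travel":[0,0,-0.11],"rotation":[0,0,0],"grip":65},{"travel":[0,0,-0.125],"rotation":[0,0,0],"grip":65},{"travel":[0,0,-0.125],"rotation":[0,0,0],"grip":65}])

```text
t: 15.2
eef_pos: [0.5717, -0.164, 0.1454]
ee_rot: [0.003, 0.0, 1.0, -0.001]
wrist_force: [0.3, 0.2, -0.5]
finger_gap: 0.0554
```

```bash
python3 look.py s8
```

```text
15.2 [ 0.5717 -0.164   0.1454] [ 3.e-03  1.e-04  1.e+00 -8.e-04] [ 0.3  0.2 -0.5] 0.05538114758686593
```

View pics/s8.png

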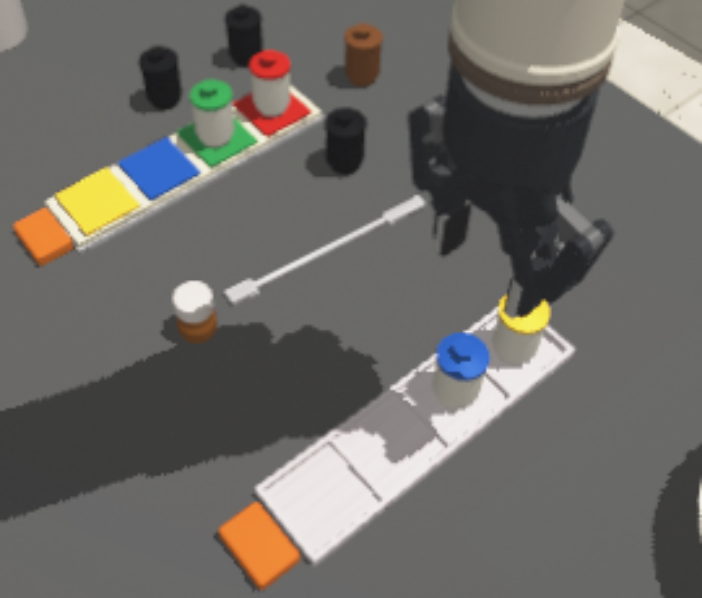

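Request:
servo_tool(commands=[{"travel":[0,0.015,0],"rotation":[0,0,0],"grip":65},{"travel":[0,0.045,0],"rotation":[0,0,0],"grip":65},{"travel":[-0.001,0.083,0],"rotation":[0,0,0],"grip":65},{"travel":[-0.001,0.124,0],"rotation":[0,0,0],"grip":65},{"travel":[-0.001,0.165,0],"rotation":[0,0,0],"grip":65},{"travel":[-0.002,0.206,0],"rotation":[0,0,0],"grip":65},{"travel":[-0.002,0.247,0],"rotation":[0,0,0],"grip":65},{"travel":[-0.002,0.286,0],"rotation":[0,0,0],"grip":65},{"travel":[-0.002,0.314,0],"rotation":[0,0,0],"grip":65},{"travel":[-0.002,0.329,0],"rotation":[0,0,0],"grip":65},{"travel":[-0.002,0.329,0.01],"rotation":[0,0,0],"grip":65},{"travel":[-0.002,0.329,0.03],"rotation":[0,0,0],"grip":65}])

```text
t: 16.45
eef_pos: [0.5722, 0.1648, 0.1114]
ee_rot: [0.001, 0.0, 1.0, -0.0]
wrist_force: [-0.2, -0.4, -1.1]
finger_gap: 0.0556
```

Request:
servo_tool(commands=[{"travel":[0,0,0],"rotation":[0,0,0],"grip":65},{"travel":[0,0,0],"rotation":[0,0,0],"grip":65},{"travel":[0,0,0],"rotation":[0,0,0],"grip":65}])

```text
t: 16.75
eef_pos: [0.572, 0.1643, 0.112]
ee_rot: [0.0, 0.001, 1.0, -0.0]
wrist_force: [0.9, -0.1, 0.8]
finger_gap: 0.0556
```

```bash
python3 look.py s9
```

```text
16.75 [0.572  0.1643 0.112 ] [ 1.e-04  9.e-04  1.e+00 -2.e-04] [ 0.9 -0.1  0.8] 0.05555823493306981
```

View pics/s9.png

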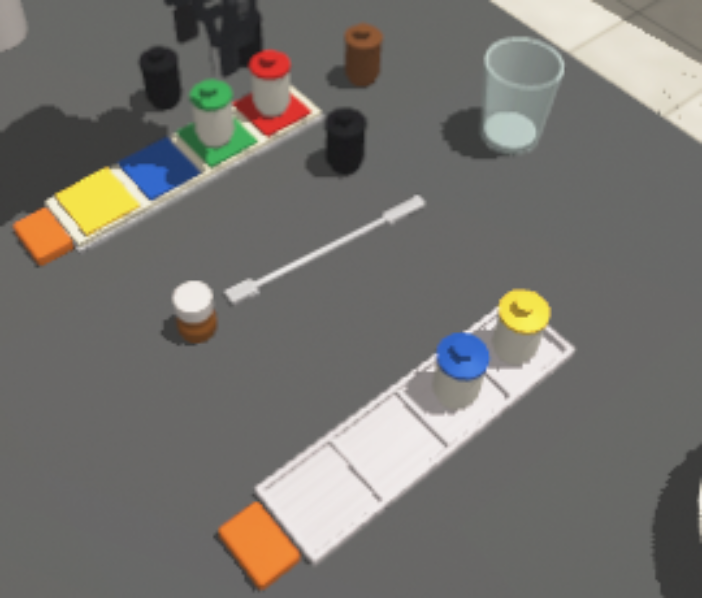

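Yellow and blue are standing well, and the gripper is over green. I'll descend, grip and lift.

Request:
servo_tool(commands=[{"travel":[0,0.001,0.015],"rotation":[0,0,0],"grip":65},{"travel":[0,0.001,0.035],"rotation":[0,0,0],"grip":65},{"travel":[0,0.001,0.055],"rotation":[0,0,0],"grip":65},{"travel":[0,0.001,0.075],"rotation":[0,0,0],"grip":65},{"travel":[0,0.001,0.083],"rotation":[0,0,0],"grip":65},{"travel":[0,0.001,0.083],"rotation":[0,0,0],"grip":65},{"travel":[0,0.001,0.083],"rotation":[0,0,0],"grip":30},{"travel":[0,0.001,0.083],"rotation":[0,0,0],"grip":20},{"travel":[0,0.001,0.083],"rotation":[0,0,0],"grip":20},{"travel":[0,0.001,0.083],"rotation":[0,0,0],"grip":20},{"travel":[0,0.001,0.083],"rotation":[0,0,0],"grip":20}], force=35)

```text
t: 17.9
eef_pos: [0.5722, 0.1668, 0.0296]
ee_rot: [0.001, 0.0, 1.0, 0.0]
wrist_force: [-0.9, 1.1, 4.0]
finger_gap: 0.0354
```

Request:
servo_tool(commands=[{"travel":[0,0,0],"rotation":[0,0,0],"grip":20},{"travel":[0,0,-0.01],"rotation":[0,0,0],"grip":20},{"travel":[0,0,-0.025],"rotation":[0,0,0],"grip":20},{"travel":[0,0,-0.045],"rotation":[0,0,0],"grip":20},{"travel":[0,0,-0.07],"rotation":[0,0,0],"grip":20},{"travel":[0,0,-0.095],"rotation":[0,0,0],"grip":20},{"travel":[0,0,-0.115],"rotation":[0,0,0],"grip":20},{"travel":[0,0,-0.125],"rotation":[0,0,0],"grip":20},{"travel":[0,0,-0.125],"rotation":[0,0,0],"grip":20},{"travel":[0,0,-0.125],"rotation":[0,0,0],"grip":20}])

```text
t: 18.9
eef_pos: [0.5711, 0.1664, 0.1535]
ee_rot: [-0.0, 0.0, 1.0, -0.0]
wrist_force: [-0.5, -0.3, -0.8]
finger_gap: 0.0353
```

```bash
python3 look.py s10
```

```text
18.9 [0.5711 0.1664 0.1535] [-3.e-04  1.e-04  1.e+00 -1.e-04] [-0.5 -0.3 -0.8] 0.035329863576356424
```

View pics/s10.png

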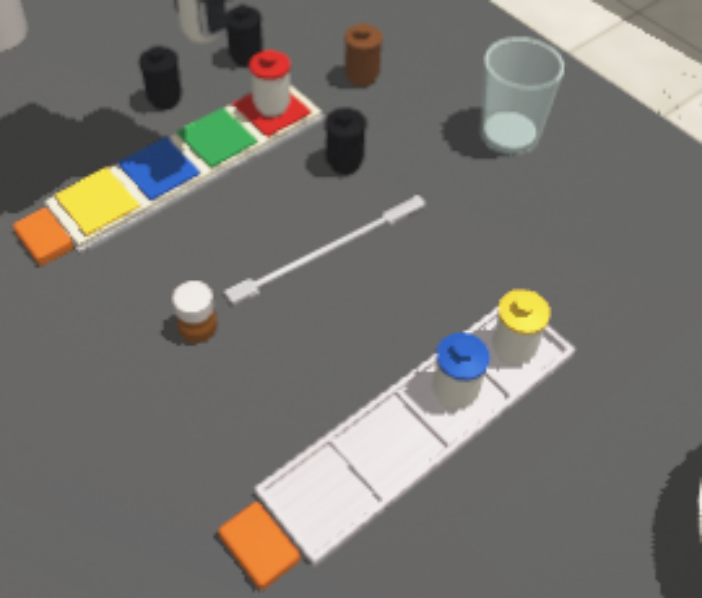

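Green is held upright. I'll carry it to the third-farthest compartment.

Request:
servo_tool(commands=[{"travel":[0.002,-0.01,0],"rotation":[0,0,0],"grip":20},{"travel":[0.006,-0.032,0],"rotation":[0,0,0],"grip":20},{"travel":[0.013,-0.064,0],"rotation":[0,0,0],"grip":20},{"travel":[0.02,-0.1,0],"rotation":[0,0,0],"grip":20},{"travel":[0.028,-0.137,0],"rotation":[0,0,0],"grip":20},{"travel":[0.035,-0.174,0],"rotation":[0,0,0],"grip":20},{"travel":[0.043,-0.211,0],"rotation":[0,0,0],"grip":20},{"travel":[0.05,-0.248,0],"rotation":[0,0,0],"grip":20},{"travel":[0.057,-0.282,0],"rotation":[0,0,0],"grip":20},{"travel":[0.063,-0.309,0],"rotation":[0,0,0],"grip":20},{"travel":[0.066,-0.325,0],"rotation":[0,0,0],"grip":20},{"travel":[0.067,-0.33,0],"rotation":[0,0,0],"grip":20}])

```text
t: 20.15
eef_pos: [0.5027, -0.1665, 0.1529]
ee_rot: [-0.001, 0.002, 1.0, -0.0]
wrist_force: [0.1, -0.8, -1.1]
finger_gap: 0.0355
```

Request:
servo_tool(commands=[{"travel":[0,0,0.01],"rotation":[0,0,0],"grip":20},{"travel":[0,0,0.03],"rotation":[0,0,0],"grip":20},{"travel":[0,0,0.055],"rotation":[0,0,0],"grip":20},{"travel":[0,0,0.08],"rotation":[0,0,0],"grip":20},{"travel":[0,0,0.1],"rotation":[0,0,0],"grip":20},{"travel":[0,0,0.11],"rotation":[0,0,0],"grip":20},{"travel":[0,0,0.11],"rotation":[0,0,0],"grip":20},{"travel":[0,0,0.11],"rotation":[0,0,0],"grip":20}])

```text
t: 20.95
eef_pos: [0.5049, -0.1627, 0.0439]
ee_rot: [0.0, -0.0, 1.0, 0.0]
wrist_force: [-1.2, -0.4, 0.2]
finger_gap: 0.0357
```

```bash
python3 look.py s11
```

```text
20.95 [ 0.5049 -0.1627  0.0439] [ 1.e-04 -5.e-04  1.e+00  2.e-04] [-1.2 -0.4  0.2] 0.03570817087395961
```

View pics/s11.png

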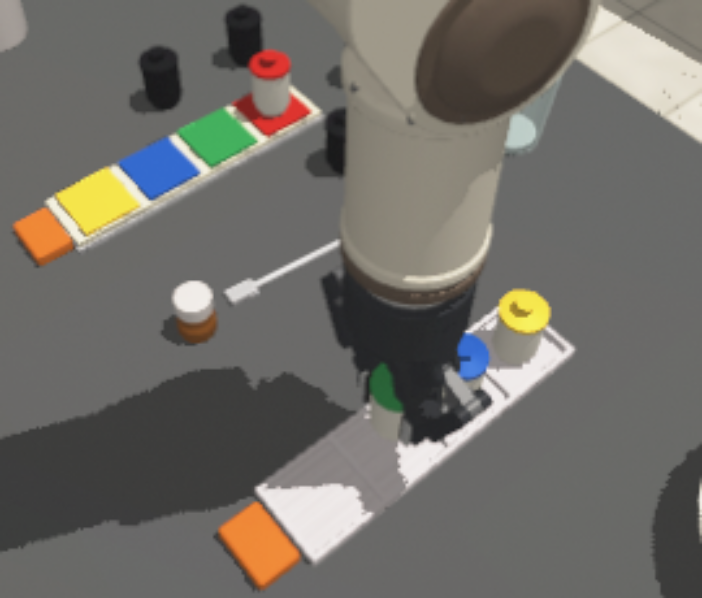

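Green is above the third compartment. I'll lower and release it.

Request:
servo_tool(commands=[{"travel":[0,0,0.008],"rotation":[0,0,0],"grip":20},{"travel":[0,0,0.016],"rotation":[0,0,0],"grip":20},{"travel":[0,0,0.022],"rotation":[0,0,0],"grip":20},{"travel":[0,0,0.0255],"rotation":[0,0,0],"grip":20},{"travel":[0,0,0.027],"rotation":[0,0,0],"grip":20},{"travel":[0,0,0.027],"rotation":[0,0,0],"grip":20}])

```text
t: 21.6
eef_pos: [0.5044, -0.1633, 0.0167]
ee_rot: [-0.0, 0.0, 1.0, 0.0]
wrist_force: [-0.2, -0.0, 0.1]
finger_gap: 0.0357
```

Request:
servo_tool(commands=[{"travel":[0,0,0],"rotation":[0,0,0],"grip":42},{"travel":[0,0,0],"rotation":[0,0,0],"grip":50},{"travel":[0,0,0],"rotation":[0,0,0],"grip":60},{"travel":[0,0,0],"rotation":[0,0,0],"grip":65},{"travel":[0,0,0],"rotation":[0,0,0],"grip":65},{"travel":[0,0,-0.015],"rotation":[0,0,0],"grip":65},{"travel":[0,0,-0.04],"rotation":[0,0,0],"grip":65},{"travel":[0,0,-0.075],"rotation":[0,0,0],"grip":65},{"travel":[0,0,-0.11],"rotation":[0,0,0],"grip":65},{"travel":[0,0,-0.125],"rotation":[0,0,0],"grip":65},{"travel":[0,0,-0.125],"rotation":[0,0,0],"grip":65}])

```text
t: 22.7
eef_pos: [0.5069, -0.1641, 0.1457]
ee_rot: [0.003, 0.0, 1.0, -0.001]
wrist_force: [-0.0, 0.8, 0.1]
finger_gap: 0.0556
```

```bash
python3 look.py s12
```

```text
22.7 [ 0.5069 -0.1641  0.1457] [ 3.2e-03  1.0e-04  1.0e+00 -1.0e-03] [-0.   0.8  0.1] 0.055586401142391835
```

View pics/s12.png

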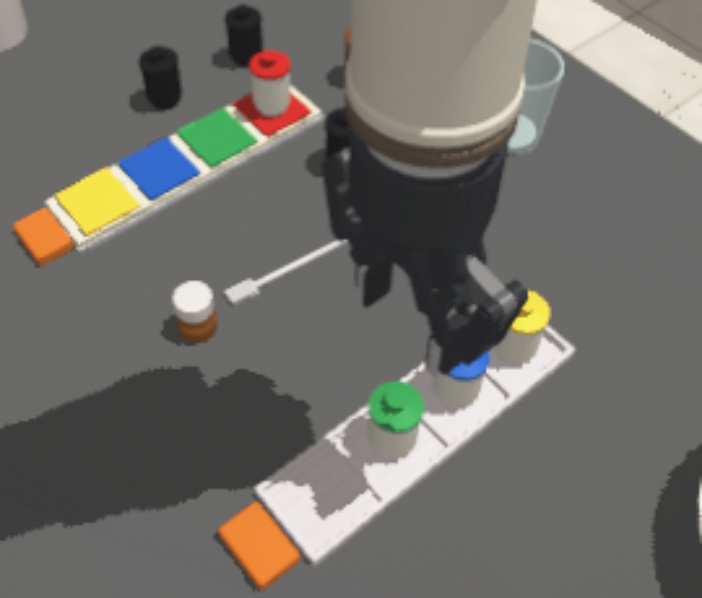

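Green is placed. Next, over to red.

Request:
servo_tool(commands=[{"travel":[-0.006,0.015,0],"rotation":[0,0,0],"grip":65},{"travel":[-0.018,0.045,0],"rotation":[0,0,0],"grip":65},{"travel":[-0.033,0.083,0],"rotation":[0,0,0],"grip":65},{"travel":[-0.05,0.124,0],"rotation":[0,0,0],"grip":65},{"travel":[-0.066,0.165,0],"rotation":[0,0,0],"grip":65},{"travel":[-0.083,0.206,0],"rotation":[0,0,0],"grip":65},{"travel":[-0.099,0.247,0],"rotation":[0,0,0],"grip":65},{"travel":[-0.115,0.286,0],"rotation":[0,0,0],"grip":65},{"travel":[-0.126,0.314,0],"rotation":[0,0,0],"grip":65},{"travel":[-0.133,0.331,0],"rotation":[0,0,0],"grip":65},{"travel":[-0.133,0.331,0.01],"rotation":[0,0,0],"grip":65},{"travel":[-0.133,0.331,0.03],"rotation":[0,0,0],"grip":65}])

```text
t: 23.95
eef_pos: [0.6377, 0.1674, 0.1111]
ee_rot: [0.0, -0.0, 1.0, -0.0]
wrist_force: [0.2, -0.5, 0.1]
finger_gap: 0.0555
```

Request:
servo_tool(commands=[{"travel":[0,0,0],"rotation":[0,0,0],"grip":65},{"travel":[0,0,0],"rotation":[0,0,0],"grip":65},{"travel":[0,0,0],"rotation":[0,0,0],"grip":65}])

```text
t: 24.25
eef_pos: [0.6377, 0.1665, 0.1121]
ee_rot: [0.0, 0.001, 1.0, -0.0]
wrist_force: [0.0, 0.4, 0.6]
finger_gap: 0.0558
```

```bash
python3 look.py s13
```

```text
24.25 [0.6377 0.1665 0.1121] [ 1.e-04  7.e-04  1.e+00 -1.e-04] [0.  0.4 0.6] 0.05576148254340535
```

View pics/s13.png

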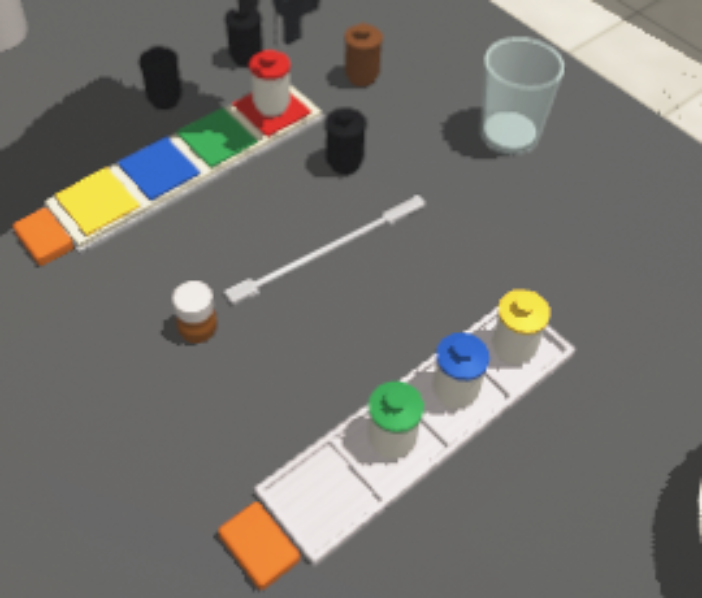

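Three pots stand centrally in the tray, and the gripper is over red. I'll grip and lift it.

Request:
servo_tool(commands=[{"travel":[0,0.001,0.015],"rotation":[0,0,0],"grip":65},{"travel":[0,0.001,0.035],"rotation":[0,0,0],"grip":65},{"travel":[0,0.001,0.055],"rotation":[0,0,0],"grip":65},{"travel":[0,0.001,0.075],"rotation":[0,0,0],"grip":65},{"travel":[0,0.001,0.083],"rotation":[0,0,0],"grip":65},{"travel":[0,0.001,0.083],"rotation":[0,0,0],"grip":65},{"travel":[0,0.001,0.083],"rotation":[0,0,0],"grip":30},{"travel":[0,0.001,0.083],"rotation":[0,0,0],"grip":20},{"travel":[0,0.001,0.083],"rotation":[0,0,0],"grip":20},{"travel":[0,0.001,0.083],"rotation":[0,0,0],"grip":20},{"travel":[0,0.001,0.083],"rotation":[0,0,0],"grip":20}], force=35)

```text
t: 25.4
eef_pos: [0.6383, 0.1688, 0.0298]
ee_rot: [0.001, 0.0, 1.0, 0.0]
wrist_force: [0.1, -0.1, 3.8]
finger_gap: 0.0355
```

Request:
servo_tool(commands=[{"travel":[0,0,0],"rotation":[0,0,0],"grip":20},{"travel":[0,0,-0.01],"rotation":[0,0,0],"grip":20},{"travel":[0,0,-0.025],"rotation":[0,0,0],"grip":20},{"travel":[0,0,-0.045],"rotation":[0,0,0],"grip":20},{"travel":[0,0,-0.07],"rotation":[0,0,0],"grip":20},{"travel":[0,0,-0.095],"rotation":[0,0,0],"grip":20},{"travel":[0,0,-0.115],"rotation":[0,0,0],"grip":20},{"travel":[0,0,-0.125],"rotation":[0,0,0],"grip":20},{"travel":[0,0,-0.125],"rotation":[0,0,0],"grip":20},{"travel":[0,0,-0.125],"rotation":[0,0,0],"grip":20}])

```text
t: 26.4
eef_pos: [0.6371, 0.1684, 0.1533]
ee_rot: [-0.0, 0.0, 1.0, -0.0]
wrist_force: [-0.4, 0.2, -1.2]
finger_gap: 0.0352
```

```bash
python3 look.py s14
```

```text
26.4 [0.6371 0.1684 0.1533] [-4.e-04  1.e-04  1.e+00 -1.e-04] [-0.4  0.2 -1.2] 0.035245629474099795
```

View pics/s14.png

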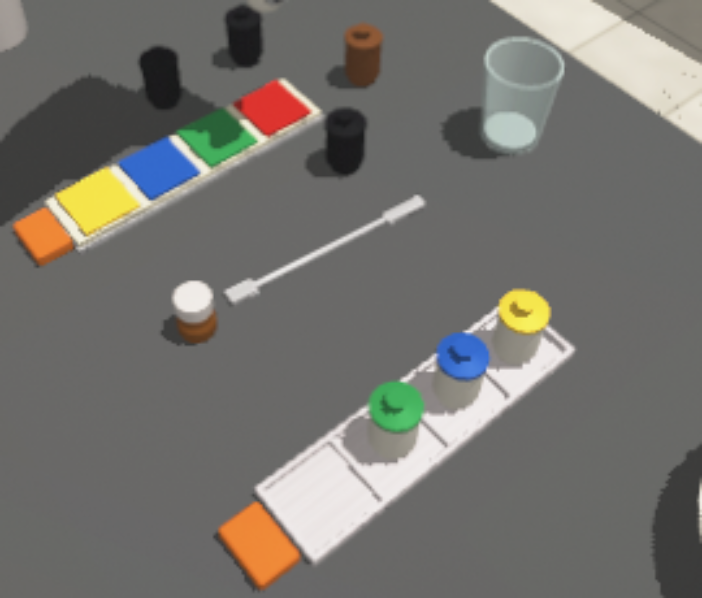

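Red is lifted: its tile is clear and the finger gap is 35 mm. I'll carry it to the compartment nearest the grip.

Request:
servo_tool(commands=[{"travel":[0.006,-0.01,0],"rotation":[0,0,0],"grip":20},{"travel":[0.019,-0.032,0],"rotation":[0,0,0],"grip":20},{"travel":[0.038,-0.064,0],"rotation":[0,0,0],"grip":20},{"travel":[0.06,-0.101,0],"rotation":[0,0,0],"grip":20},{"travel":[0.081,-0.138,0],"rotation":[0,0,0],"grip":20},{"travel":[0.103,-0.175,0],"rotation":[0,0,0],"grip":20},{"travel":[0.125,-0.212,0],"rotation":[0,0,0],"grip":20},{"travel":[0.147,-0.249,0],"rotation":[0,0,0],"grip":20},{"travel":[0.168,-0.285,0],"rotation":[0,0,0],"grip":20},{"travel":[0.185,-0.313,0],"rotation":[0,0,0],"grip":20},{"travel":[0.194,-0.328,0],"rotation":[0,0,0],"grip":20},{"travel":[0.197,-0.333,0],"rotation":[0,0,0],"grip":20}])

```text
t: 27.65
eef_pos: [0.4378, -0.1668, 0.1531]
ee_rot: [-0.001, 0.002, 1.0, -0.0]
wrist_force: [-0.3, -0.2, -0.4]
finger_gap: 0.0353
```

Request:
servo_tool(commands=[{"travel":[0,0,0.01],"rotation":[0,0,0],"grip":20},{"travel":[0,0,0.03],"rotation":[0,0,0],"grip":20},{"travel":[0,0,0.055],"rotation":[0,0,0],"grip":20},{"travel":[0,0,0.08],"rotation":[0,0,0],"grip":20},{"travel":[0,0,0.1],"rotation":[0,0,0],"grip":20},{"travel":[0,0,0.11],"rotation":[0,0,0],"grip":20},{"travel":[0,0,0.11],"rotation":[0,0,0],"grip":20},{"travel":[0,0,0.11],"rotation":[0,0,0],"grip":20}])

```text
t: 28.45
eef_pos: [0.441, -0.1638, 0.0438]
ee_rot: [-0.0, -0.0, 1.0, 0.0]
wrist_force: [1.2, 0.0, -1.0]
finger_gap: 0.0353
```

```bash
python3 look.py s15
```

```text
28.45 [ 0.441  -0.1638  0.0438] [-0.e+00 -5.e-04  1.e+00  2.e-04] [ 1.2  0.  -1. ] 0.03534926234589243
```

View pics/s15.png

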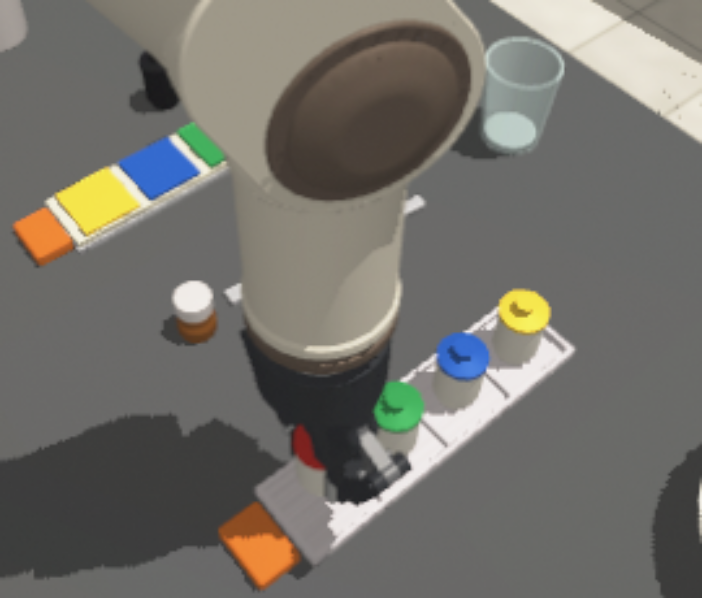

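Red is above the near compartment. I'll lower it, release it, retreat up, then move aside towards the rack.

Request:
servo_tool(commands=[{"travel":[0,0,0.008],"rotation":[0,0,0],"grip":20},{"travel":[0,0,0.016],"rotation":[0,0,0],"grip":20},{"travel":[0,0,0.022],"rotation":[0,0,0],"grip":20},{"travel":[0,0,0.0255],"rotation":[0,0,0],"grip":20},{"travel":[0,0,0.027],"rotation":[0,0,0],"grip":20},{"travel":[0,0,0.027],"rotation":[0,0,0],"grip":20}])

```text
t: 29.1
eef_pos: [0.4403, -0.1644, 0.0167]
ee_rot: [-0.0, 0.0, 1.0, 0.0]
wrist_force: [-0.1, 0.1, -0.6]
finger_gap: 0.0356
```

Request:
servo_tool(commands=[{"travel":[0,0,0],"rotation":[0,0,0],"grip":42},{"travel":[0,0,0],"rotation":[0,0,0],"grip":50},{"travel":[0,0,0],"rotation":[0,0,0],"grip":60},{"travel":[0,0,0],"rotation":[0,0,0],"grip":65},{"travel":[0,0,0],"rotation":[0,0,0],"grip":65},{"travel":[0,0,-0.015],"rotation":[0,0,0],"grip":65},{"travel":[0,0,-0.04],"rotation":[0,0,0],"grip":65},{"travel":[0,0,-0.075],"rotation":[0,0,0],"grip":65},{"travel":[0,0,-0.11],"rotation":[0,0,0],"grip":65},{"travel":[0,0,-0.145],"rotation":[0,0,0],"grip":65},{"travel":[0,0,-0.17],"rotation":[0,0,0],"grip":65},{"travel":[0,0,-0.18],"rotation":[0,0,0],"grip":65}])

```text
t: 30.3
eef_pos: [0.442, -0.1649, 0.1995]
ee_rot: [0.002, 0.0, 1.0, -0.001]
wrist_force: [1.1, 0.2, -0.4]
finger_gap: 0.0558
```

Request:
servo_tool(commands=[{"travel":[0,0.02,0],"rotation":[0,0,0],"grip":65},{"travel":[0,0.05,0],"rotation":[0,0,0],"grip":65},{"travel":[0,0.09,0],"rotation":[0,0,0],"grip":65},{"travel":[0,0.13,0],"rotation":[0,0,0],"grip":65},{"travel":[0,0.17,0],"rotation":[0,0,0],"grip":65},{"travel":[0,0.21,0],"rotation":[0,0,0],"grip":65},{"travel":[0,0.25,0],"rotation":[0,0,0],"grip":65},{"travel":[0,0.28,0],"rotation":[0,0,0],"grip":65},{"travel":[0,0.3,0],"rotation":[0,0,0],"grip":65},{"travel":[0,0.3,0],"rotation":[0,0,0],"grip":65},{"travel":[0,0.3,0],"rotation":[0,0,0],"grip":65}])

```text
t: 31.4
eef_pos: [0.4399, 0.1352, 0.1959]
ee_rot: [-0.001, -0.0, 1.0, -0.0]
wrist_force: [0.3, -1.0, -0.6]
finger_gap: 0.0555
```

```bash
python3 look.py s16; python3 - <<'E'
from bench import eyes
from h import *
S=eyes.grab_frame("side");T=eyes.grab_frame("top")
cv2.imwrite("pics/t16.png",cv2.resize(T["color"][130:310,250:450,::-1],None,fx=3.3,fy=3.3))
img=cv2.cvtColor(S["color"],cv2.COLOR_RGB2HSV)
roi=np.zeros(img.shape[:2],np.uint8);roi[230:330,235:360]=1
rng={"red":[(0,5),(172,180)],"yellow":[(22,32)],"blue":[(104,120)],"green":[(55,80)]}
a=np.radians(.82);R=np.array([[np.cos(a),np.sin(a)],[-np.sin(a),np.cos(a)]])
for c in rng:
    m=np.zeros(img.shape[:2],np.uint8)
    for p,q in rng[c]: m|=cv2.inRange(img,(p,110,40),(q,255,255))
    ct=max(cv2.findContours(m*roi,0,cv2.CHAIN_APPROX_NONE)[0],key=cv2.contourArea)
    e=cv2.fitEllipse(cv2.convexHull(ct));P=onplane(S,[e[0]],.0575)[0]
    print(c,np.round(e[0],1),np.round(e[1],1),"in tray mm",(R@(P[:2]-[.5368,-.1638])*1000).round(1),"top px",proj(T,P).round(1))
E
```

```text
31.4 [0.4399 0.1352 0.1959] [-9.e-04 -5.e-04  1.e+00 -3.e-04] [ 0.3 -1.  -0.6] 0.05546572938688538
red [253.7 307.3] [21.2 22.2] in tray mm [-96.5  -0.5] top px [[352.  267.2]]
yellow [331.1 249.3] [16.7 20.4] in tray mm [93.8 -1.4] top px [[350.7 173.7]]
blue [307.6 266.5] [17.8 20.4] in tray mm [31.5 -0.3] top px [[350.6 203.8]]
green [282.  285.9] [19.  20.4] in tray mm [-31.9  -0.2] top px [[351.2 234.9]]
```

View pics/s16.png

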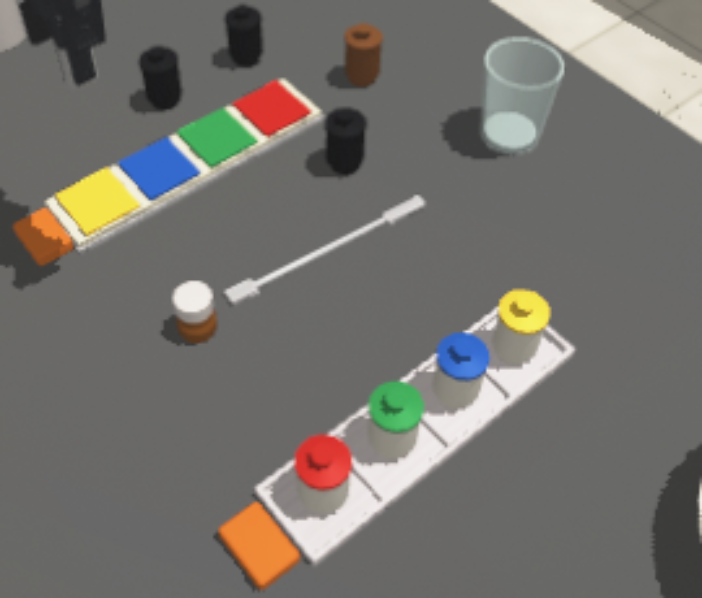

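View pics/t16.png

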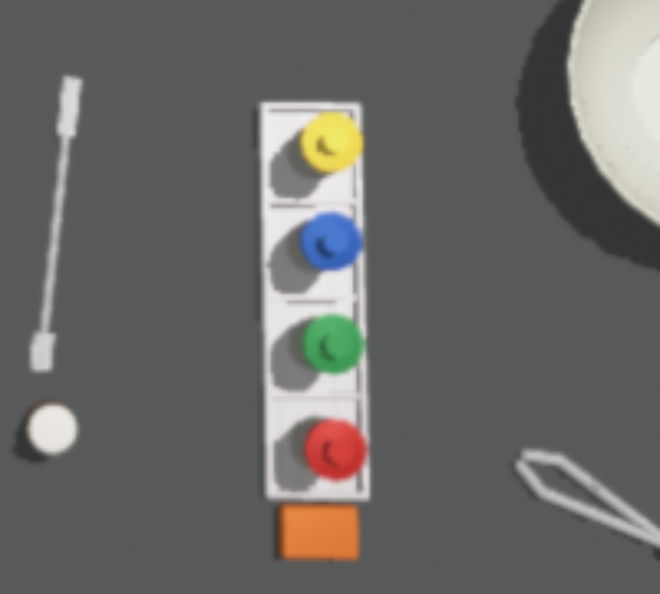

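Both views show all four pots upright, within about 2.5 mm of their compartment centres. From far to near the grip they run yellow, blue, green, red. The arm is clear, so I'm handing in.

```bash
python3 -c "
from bench import ticket
print(ticket.hand_in())"
```

```text
the job is handed in; nothing more can be done
None
```

All four crucibles are in the furnace tray in reverse order, and the job is handed in. From the far end towards the tray's orange grip they stand yellow, blue, green, red; on the rack, yellow was nearest its grip.

- **Position:** the last side-view measurement put every crucible within about 2.5 mm of its compartment centre. Yellow was the farthest off, at about 2 mm short along the row and 1.4 mm to the side. The top picture agreed by eye.
- **Standing:** both views show all four upright and released, and the three placed earlier looked the same in later pictures. The arm was well clear of the tray, with the gripper open.
- **Limits:** about 31.5 s of the 104 s was used. The highest wrist force I read was about 7 N, though I only read it at the end of each move.
- **Other objects:** the black and brown look-alikes were not touched.

No check failed or disagreed beyond the 1–2 mm of camera and pose noise. The hand-in gives no verdict.

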